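Level the wobbling candle riser and put the tester back on it

TASK

The two-step candle riser rocks, because the screw foot under its ribbed knob is wound up clear of the table. Turn the knob clockwise until that foot just bears on the table and the riser stands firmly on all four feet (wound too far it lifts a neighbouring foot and rocks again), without forcing or leaning on it. Then let go of the knob, gently set the open tester candle upright on the riser's round cork inset, and leave the other goods where they are.

Things in the scene. Friction and masses are not known exactly. Their poses are not given: they have to be found in the camera images.
- riser: Two-step display riser, loose, about 3 kg: white marble deck 180 (x) x 220 (y) x 18 mm, top 58 mm above the table, with an oak step 74 x 216 x 30 mm along the back (top 88 mm above the table, front face 14 mm behind the riser's centre). Origin: on the table under the centre of the deck; x points to the back, y to the riser's left, z up. Its front right foot is the screw.
- knob (a point): Ribbed dark round knob, 34 mm across, 26 mm tall, on the screw at the riser's front right corner (70 mm before, 92 mm right of its centre). Point on the screw axis, 11 mm below the knob's top: the height to grip, about 32 mm over the deck; grip from any side. Right-hand thread: clockwise from above sinks screw and knob 8 mm a turn (1.27 mm a rad); a holding hand must sink with it.
- screw: Screw with knob above, foot below the deck (steel cup, rubber sole 48 mm across). Origin on its axis, 91 mm below point knob; turns with it. It needs 0.9 to 4.6 rad until the sole meets the table: the cup is pushed on up to 2 mm more or less deep, so this must be felt. Thread drag 0.03 N m; past the touch the sole rubs and the moment rises about 0.1 N m a rad (held still, half). It stays as left.
- foot_front_left: Fixed brass foot, rubber sole 26 mm across, under the front left corner; origin: centre of its underside. The screw's sole yields 1 mm at 10 N: 0.15 to 0.8 rad past its first touch all four feet carry; past about 1 rad this foot lifts and the riser rocks (then wind back). A hand leaning on the knob with over 5 N, or pushing it sideways, tips the riser onto the screw foot and feigns the touch.
- foot_back_right: Fixed foot, the same, under the back right corner.
- foot_opposite: Fixed foot, the same, under the back left corner, diagonally opposite the screw.
- cork_disc (a point): Centre of the round cork inset, 72 mm across, flush in the top of the marble deck, 38 mm in front of and 14 mm to the left of the riser's centre.
- tester: Open tester candle in a glass with a wick, no lid, 67 mm across and 74 mm tall, about 0.26 kg. It starts alone on the front of the table, on the other side from the riser. Origin: centre of its underside; z up. Grip round the glass.
- jar_left: Lidded candle jar, 69 mm across, 82 mm tall, on the oak step, at its left. Origin: centre of its underside. Stays there.
- jar_mid: The same kind of jar on the middle of the oak step. Stays there.
- wax_tin: Flat gold-coloured tin, 61 x 88 x 22 mm, on the table in front of the wooden plinth. Stays there.
- jar_side: Lidded candle jar, 69 mm across, 82 mm tall, on the left of the table. Stays there.
- jar_side2: Lidded candle jar, the same size, on the right of the table. Stays there.
- round_table: The round wooden table; its top is at height 0. A dark wooden plinth box, 200 mm tall with a tall sign on it, stands fixed behind the work, its nearest corner at x = 0.50, y = -0.03; pass from side to side in front of that corner or above its height.
Things that resemble listed ones, but are neither listed nor needed, are in the scene too. Leave any blue or red look-alike of the tester alone.

How it is judged (in metres and radians):
On the way:
1. the screw foot bears on the table, the hand is off the riser, all four feet carry, and the tester still stands where it was (contact force between each of screw, foot_front_left, foot_back_right, foot_opposite and round_table above 1 N and contact force between the fingers and riser below 0.1 N and distance of tester from where it was at the start of the episode below 0.02 m), for 0.3 s.
At the end, for the whole second after the job is handed in: The riser stands still and level on all four feet, each pressing on the table with more than 1 N (the screw foot too), within 30 mm of where it was; the tester stands upright and still on the deck, its centre within 15 mm of the centre of the cork inset (contact force between each of screw, foot_front_left, foot_back_right, foot_opposite and round_table above 1 N and horizontal distance between tester and cork_disc below 0.015 m and angle between tester's own z axis and vertical below 0.05 rad and z of tester in the frame of riser between 0.055 and 0.061 m and contact force between tester and riser above 1 N and linear speed of each of tester, riser below 0.01 m/s and angle between riser's own z axis and vertical below 0.01 rad and distance of riser from where it was at the start of the episode below 0.03 m); the robot touches nothing.
It fails at once if the screw foot is pressed on the table with more than 25 N (contact force between screw and round_table above 25 N).
It fails at once if the riser is tipped (more than 0.03 rad) (angle between riser's own z axis and vertical above 0.03 rad).
It fails at once if the tester is dropped (more than about 8 mm) instead of set down (contact force between the fingers and tester below 0.05 N and linear speed of tester above 0.4 m/s).
It fails at once if the tester is tipped over (angle between tester's own z axis and vertical above 0.5 rad).
It fails at once if other goods (jars on the step or on the table, tin) are shifted by more than 30 mm (distance of any of jar_left, jar_mid, jar_side, jar_side2, wax_tin from where it was at the start of the episode above 0.03 m).
It also fails if it takes over 72 s, if anything falls off the work surface, if the arm or the gripper's body presses on something with over 40 N, if the wrist force passes 120 N, or if a joint passes its speed limit or range.

ROBOT

A 6-joint arm with a two-finger parallel gripper is mounted at the origin on a cart in front of the work surface, level with it; the furniture and walls round the work are solid. World frame = base frame: x ahead of the robot, y to its left, z up, the work surface at z = 0. Lengths are in m, angles in degrees, forces in N, time in s.
With the tool pointing down it reaches from about 0.375 to 0.9 m from the base axis. Payload 3.1 kg.
Tool frame: the origin (TCP) lies between the finger pads; the fingertips stand 11 mm ahead of it and the grasp point (between the pads) lies 8 mm behind it; x points along the fingers, y is the direction in which the jaws open and shut, and the axes are right-handed (so a half turn about x gives the same grasp; the last joint's range is limited). The gripper opens to 87 mm and grips with 3 to 60 N. Pads are 19 mm wide; open, the fingers measure 117 mm over their backs; the gripper's body (75 mm by 190 mm) begins 51 mm behind the grasp point.
Start: joints at [-77.263, 30.224, 82.088, -0, 67.689, -10.227], TCP at [0.244, -0.575, 0.234] pointing down, gripper open.
Joint ranges: [-176.69, 176.69], [-43.24, 126.21], [12.49, 139.97], [-82, 262], [0, 151.66], [-163.58, 163.58]. Speed limits (degrees/s): [159.86, 159.86, 180, 180, 180, 180].

INTERFACE

Orientations are given as a 3x3 rotation matrix whose columns are the frame's x, y, z axes.
In Python, from rig import bot gives the robot as it stands.
- The arm moves only by the shell command python3 -m inch 'ROWS' [OPENING]. ROWS is a JSON object of lists of equal length, an entry for each row: "dp": the shift along the tool's x, y, z in mm, a list of three; "yaw": the turn about the tool's x in degrees. In form: {"dp": [[tx, ty, tz], ...], "yaw": [yaw, ...]}. A call has 1 to 20 rows; each row shifts and turns the commanded pose from where the row before left it, along the tool's axes as they then stand; what a row does not reach is not made up. A row lasts 1/12 s, in which the tool goes at most 41.7 mm and 7.16 degrees, less where a joint would pass 70% of its speed; a pose out of reach is approached as far as the arm can. A call is refused whole if a number of a shift passes 41.7 or a number of a turn 7.16, either way. A call with a gripper value outside its range is refused whole. OPENING is the finger opening in mm, from 0 to 87, set as the call begins (- or left out, the last holds). The fingers move at their own pace and stop on an object; the grip force is fixed at half the most. Time passes only in rows, so rows that do not move let the fingers close. It gives the time, the measured TCP pose, the force and the opening at its end, in the units of the state.
- bot.read_state(): the state, without advancing time (a new reading comes with each control period).
- bot.capture(name): name is "side" or "top"; returns a dict with "color" (420x560x3 uint8, red, green, blue), "intrinsics" (3x3 intrinsics, pixels), "pose" (4x4, takes a point from camera to world coordinates). Camera axes: x right, y down, z forward; pixel columns grow to the right and rows downward; lengths in m; the calibration is good to about 2 mm. A picture is of the moment at which its call begins. There is no depth.
- bot.hand_in(): hands the job in, once; it reports no verdict.
The state is a dict: "time_s": time; "joint_positions": joint angles; "qvel": joint speeds; "tau": joint torques, N m; "position": TCP position; "tcp_rot": TCP orientation; "force": force on the tool from outside, world axes, zero at the start; "moment": the same for the moment, N m; "opening": opening from 0.0 (shut) to 1.0 (fully open).
Only numpy, scipy, OpenCV 4.12 (cv2) and the standard library are available. Lean on these libraries where they do the work, as an engineer would, in place of code of your own. Each camera call takes 0.05 s, during which the arm holds its last target.

## Working session

There is one attempt and no reset: what is moved stays moved. The work goes in short steps, Python scripts to look and compute and a shell command to move; the robot and the scene stay as the last step left them, time stands still between calls to the robot, and variables do not carry over. Pictures are saved under pics/ and viewed, and the job is handed in when it is done.

```bash
ls; mkdir -p pics; python3 - <<'E'
from rig import bot
import cv2,numpy as np
s=bot.read_state()
for k,v in s.items(): print(k,np.round(v,4).tolist())
for n in("side","top"):
    c=bot.capture(n); cv2.imwrite(f"pics/{n}0.png",c["color"][:,:,::-1]); print(n,c["intrinsics"].tolist(),np.round(c["pose"],4).tolist())
E
```

```text
pics
time_s 0.0
joint_positions [-77.2637, 30.2787, 82.1554, -0.0026, 67.6883, -10.2289]
qvel [0.0321, -0.1042, 0.0221, 0.0415, 0.0213, -0.0148]
tau [0.0005, -44.0038, -17.6596, 0.0632, 0.0583, -0.0002]
position [0.2437, -0.5748, 0.2326]
tcp_rot [[-0.0005, 0.3902, -0.9207], [0.0021, -0.9207, -0.3902], [-1.0, -0.0021, -0.0003]]
force [-0.8324, 0.478, 0.5945]
moment [0.0188, 0.0685, 0.0043]
opening 1.0015
side [[420.6154084132937, 0.0, 284.12876091454973], [0.0, 420.6154084132937, 208.69430003984326], [0.0, 0.0, 1.0]] [[-0.9172, -0.1596, 0.3649, 0.0459], [-0.398, 0.3307, -0.8557, 1.2693], [0.0159, -0.9302, -0.3668, 0.2792], [0.0, 0.0, 0.0, 1.0]]
top [[435.659615042995, 0.0, 286.40883404993673], [0.0, 435.659615042995, 209.54123245298968], [0.0, 0.0, 1.0]] [[-0.0301, -0.9769, 0.2114, 0.1857], [-0.9995, 0.0298, -0.0045, 0.0293], [-0.0019, -0.2115, -0.9774, 1.6472], [0.0, 0.0, 0.0, 1.0]]
```

View pics/top0.png

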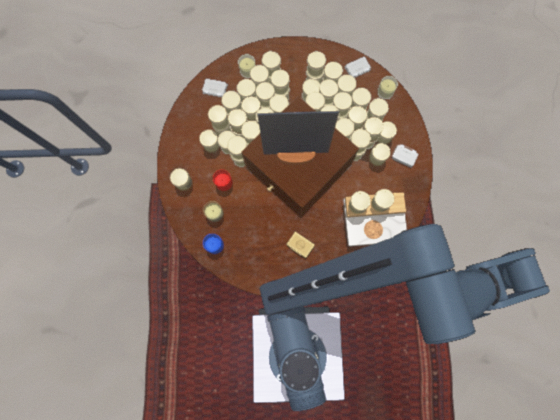

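View pics/side0.png

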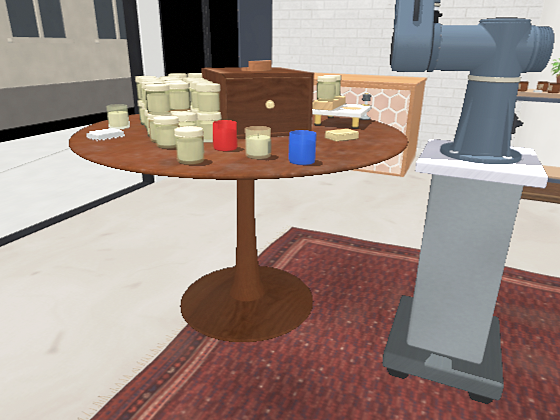

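The top view shows the riser at about (376,220), its cork at (373,229), and its front right (knob) corner hidden by the arm. The tester (open glass with a wick) is at (213,212) in top and (258,142) in side, between the red (222,180) and blue (213,244) look-alikes.

```bash
cat > h.py <<'E'
import numpy as np,cv2
from rig import bot
def ray(c,u,v):
    d=np.linalg.inv(c["intrinsics"])@[u,v,1]; P=np.array(c["pose"]); return P[:3,3],P[:3,:3]@d
def onz(c,u,v,z):
    o,d=ray(c,u,v); t=(z-o[2])/d[2]; return o+t*d
def proj(c,p):
    P=np.array(c["pose"]); q=np.array(c["intrinsics"])@(P[:3,:3].T@(np.array(p)-P[:3,3])); return q[:2]/q[2]
def crop(c,name,x0,y0,x1,y1,k):
    im=c["color"][y0:y1,x0:x1,::-1]; cv2.imwrite("pics/"+name,cv2.resize(im,None,fx=k,fy=k,interpolation=cv2.INTER_CUBIC))
E
python3 - <<'E'
from h import *
c=bot.capture("top"); crop(c,"t1.png",330,170,430,260,7); crop(c,"t2.png",170,150,270,260,5)
c=bot.capture("side"); crop(c,"s1.png",290,60,400,140,7);crop(c,"s2.png",200,100,350,180,5)
E
```

```text
(no output)
```

View pics/t1.png

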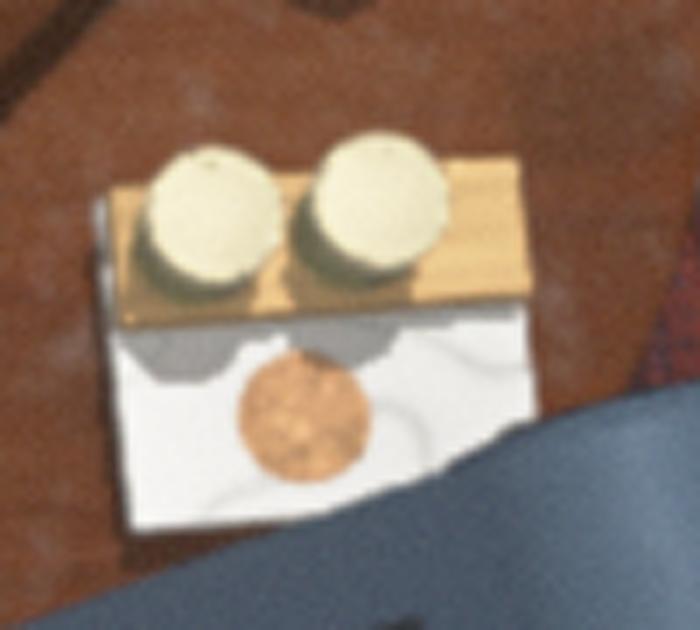

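View pics/t2.png

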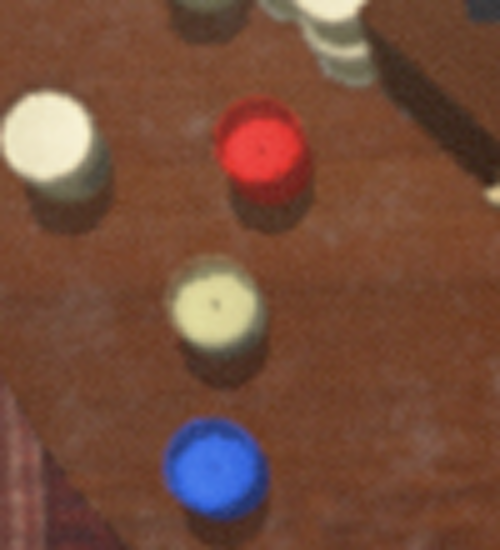

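View pics/s1.png

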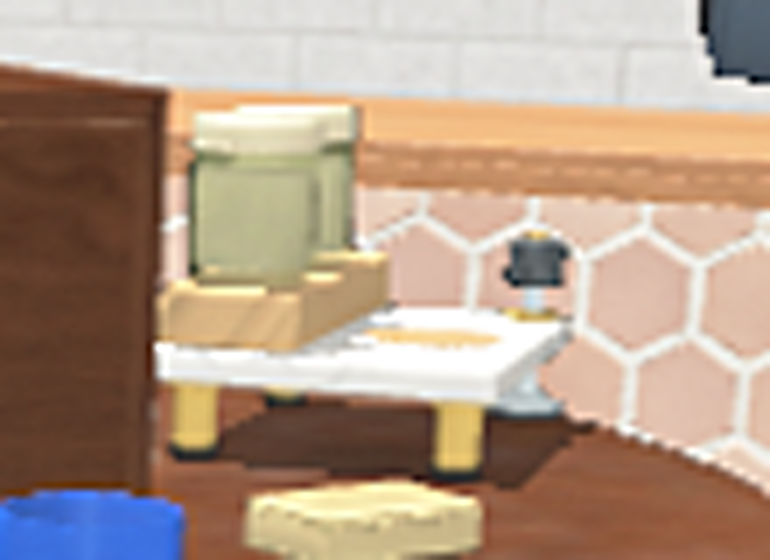

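View pics/s2.png

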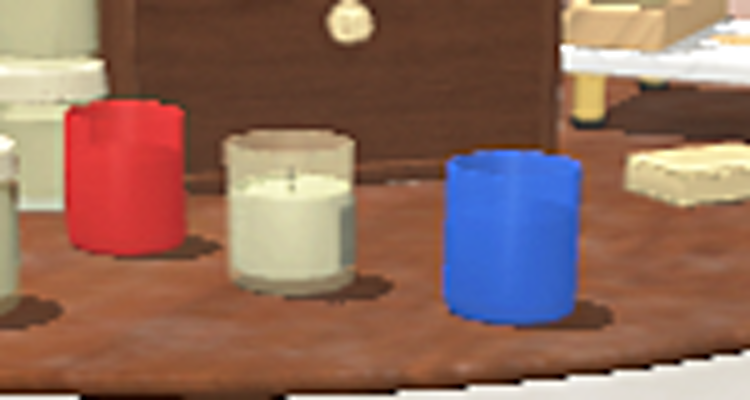

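```bash
cat > fit.py <<'E'
from h import *
c=bot.capture("top"); s=bot.capture("side")
f=lambda X,Y,k,x0,y0:((X+.5)/k-.5+x0,(Y+.5)/k-.5+y0)
obs=[((131,531),(-.09,.11,.058)),((122,327),(.014,.108,.088)),((110,188),(.088,.108,.088)),((520,158),(.088,-.108,.088)),((531,298),(.014,-.108,.088)),((305,416),(-.038,.014,.058))]
A=[];B=[]
for p,m in obs:
    w=onz(c,*f(*p,7,330,170),m[2]); A.append(m[:2]);B.append(w[:2])
A=np.array(A);B=np.array(B)
a=A-A.mean(0);b=B-B.mean(0)
th=np.arctan2((a[:,0]*b[:,1]-a[:,1]*b[:,0]).sum(),(a*b).sum()); R=np.array([[np.cos(th),-np.sin(th)],[np.sin(th),np.cos(th)]])
t=B.mean(0)-R@A.mean(0)
print("riser",t,"yaw",np.degrees(th)); print("resid mm",np.round((A@R.T+t-B)*1e3,1).tolist())
print("knob",R@[-.07,-.092]+t,"cork",R@[-.038,.014]+t)
k=R@[-.07,-.092]+t
# side view of knob: ray
u,v=f(537,262,7,290,60)
print("knob proj side",proj(s,[*k,.09]),"seen",u,v)
o,d=ray(s,u,v); 
for z in(.085,.09,.095): print(z,onz(s,u,v,z))
# cork in side
# tester: rim ellipse top z=.074; wax surface
for z,p in((.074,(216,306)),(.05,(215,309))): print("tester top z",z,onz(c,*f(*p,5,170,150),z))
o1,d1=ray(c,*f(216,304,5,170,150)); 
L=ray(s,*f(229,205,5,200,100));Rr=ray(s,*f(354,205,5,200,100))
for z in(0.037,): print("tester side mid", onz(s,*f(291,213,5,200,100),z))
print(proj(s,[*onz(c,*f(216,306,5,170,150),.074)[:2],.037]),f(291,213,5,200,100))
E
python3 fit.py
```

```text
riser [ 0.48265914 -0.30724206] yaw 2.3198762470094043
resid mm [[0.2, -0.3], [1.1, -0.7], [0.4, 0.4], [-0.6, 1.6], [1.0, -2.2], [-2.1, 1.3]]
knob [ 0.41644053 -0.40200015] cork [ 0.44412359 -0.29479172]
knob proj side [367.04996545  96.56802012] seen 366.2857142857143 97.0
0.085 [ 0.42552574 -0.42993366  0.085     ]
0.09 [ 0.41575218 -0.38618572  0.09      ]
0.095 [ 0.40597862 -0.34243778  0.095     ]
tester top z 0.074 [0.52961407 0.29399059 0.074     ]
tester top z 0.05 [0.53258178 0.29876498 0.05      ]
tester side mid [0.5369326  0.30048471 0.037     ]
[261.42451537 141.99997992] (257.8, 142.2)
```

```bash
python3 -m inch '{"dp":[[0,-15,-13],[0,-29,-25],[0,-29,-25],[0,-29,-25],[0,-29,-25],[0,-29,-25],[0,-29,-25],[0,-29,-25],[0,-29,-25],[0,-29,-25],[0,-29,-25],[0,-29,-25],[0,-29,-25],[0,-15,-13],[0,0,0],[0,0,0]],"yaw":[0,0,0,0,0,0,0,0,0,0,0,0,0,0,0,0]}'
python3 - <<'E'
from h import *
c=bot.capture("top"); cv2.imwrite("pics/top2.png",c["color"][:,:,::-1]); crop(c,"t3.png",330,180,430,260,7)
s=bot.capture("side"); crop(s,"s3.png",200,60,400,180,4)
st=bot.read_state(); print(np.round(st["joint_positions"],1),st["tau"],st["time_s"])
E
```

```text
time_s: 1.63
position: [0.3968, -0.0995, 0.2337]
tcp_rot: [[0.0, 0.393, -0.919], [-0.001, -0.919, -0.393], [-1.0, 0.001, -0.0]]
force: [0.5, 0.1, 0.7]
opening: 1.002
[-30.   13.6 111.3  -0.   55.1  37.1] [ 6.11756835e-01 -2.66871017e+01 -1.40960991e+01  9.24515957e-02
  3.98441582e-03 -2.96969367e-03] 1.7333
```

View pics/top2.png

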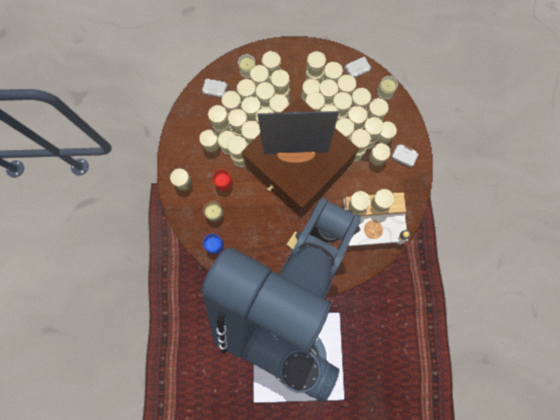

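View pics/t3.png

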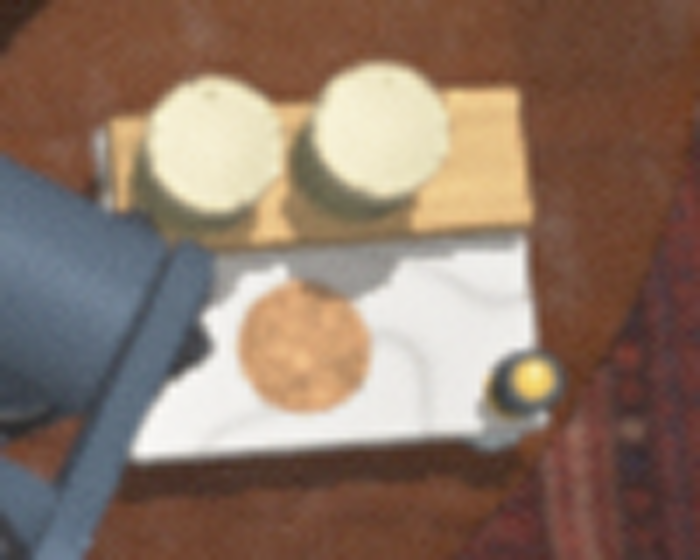

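```bash
python3 - <<'E'
from h import *
c=bot.capture("top"); s=bot.capture("side")
f=lambda X,Y,k,x0,y0:((X+.5)/k-.5+x0,(Y+.5)/k-.5+y0)
hsv=cv2.cvtColor(c["color"],cv2.COLOR_RGB2HSV)
roi=hsv[225:245,396:415]
m=cv2.inRange(hsv,(18,130,120),(35,255,255)); m[:, :398]=0;m[:228]=0;m[245:]=0;m[:,415:]=0
M=cv2.moments(m,True); u,v=M["m10"]/M["m00"],M["m01"]/M["m00"]; print("cap px",u,v,M["m00"])
print("cap @.103",onz(c,u,v,.103))
print("by eye",onz(c,*f(534,379,7,330,180),.103))
print("knob body mid @.090",onz(c,*f(524,386,7,330,180),.09))
# cork mask
m=cv2.inRange(hsv,(5,80,120),(20,200,255)); m[:,:362]=0;m[:,385:]=0;m[:219]=0;m[241:]=0
n,lab,st,ce=cv2.connectedComponentsWithStats(m); i=1+np.argmax(st[1:,4]); print("cork px",ce[i],st[i]); print("cork",onz(c,*ce[i],.058))
for p in((381,130),(215,143)): print("jar",onz(c,*f(*p,7,330,180),.17))
u,v=f(537,262,7,290,60)
o1,d1=ray(s,u,v)
print("front right corner deck",onz(c,*f(547,422,7,330,180),.058))
crop(s,"s3.png",290,60,400,140,7)
E
```

```text
cap px 405.25 234.375 8.0
cap @.103 [ 0.4158968  -0.40032661  0.103     ]
by eye [ 0.41821712 -0.40270874  0.103     ]
knob body mid @.090 [ 0.41668938 -0.40087282  0.09      ]
cork px [372.97674419 229.2248062 ] [364 220  19  19 258]
cork [ 0.44541352 -0.2954165   0.058     ]
jar [ 0.53558084 -0.3188537   0.17      ]
jar [ 0.53145815 -0.23578195  0.17      ]
front right corner deck [ 0.40201319 -0.42010836  0.058     ]
```

View pics/s3.png

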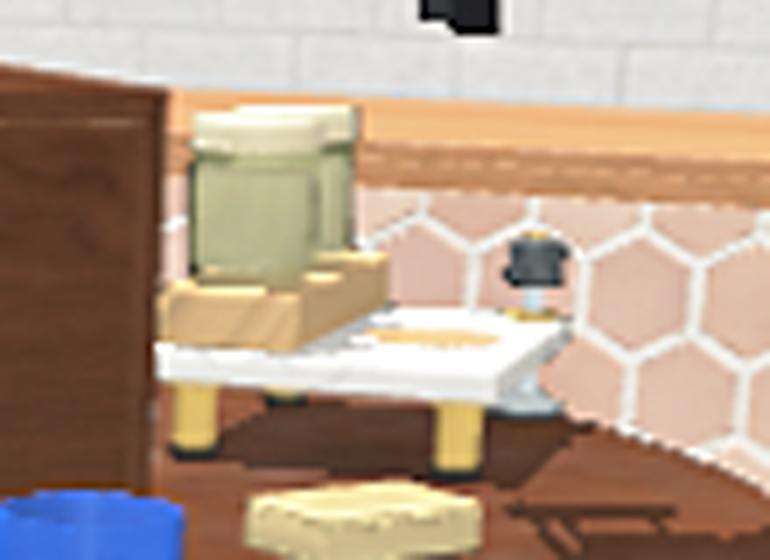

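```bash
python3 -m inch '{"dp":[[0,14,5],[0,29,10],[0,29,10],[0,29,10],[0,29,10],[0,29,10],[0,29,10],[0,29,10],[0,29,10],[0,29,10],[0,10.5,5.1],[3,0,0],[3,0,0],[3,0,0],[3,0,0],[3,0,0],[3,0,0],[3,0,0],[3,0,0],[3,0,0]],"yaw":[0,0,0,0,0,0,0,0,0,0,0,-7,-7,-7,-7,-7,-7,-7,-7,-7]}' 47
python3 -m inch '{"dp":[[3,0,0],[3,0,0],[3,0,0],[3,0,0],[3,0,0],[3,0,0],[3,0,0],[3,0,0],[3,0,0],[3,0,0],[3,0,0],[3,0,0],[3,0,0],[3,0,0],[3,0,0],[3,0,0],[0,0,0],[0,0,0]],"yaw":[-7,-7,-7,-7,-7,-7,-7,-7,-7,-7,-7,-7,-7,-7,-7,-7,0,0]}'
python3 - <<'E'
from h import *
for i in range(4):
    st=bot.read_state(); print(st["time_s"],np.round(st["position"],4),np.round(st["force"],2),np.round(st["moment"],3),np.round(st["tau"],3)); c=bot.capture("top")
print(np.round(st["joint_positions"],1), np.round(st["tcp_rot"],3).tolist(),st["opening"])
crop(c,"t4.png",330,180,430,260,7)
s=bot.capture("side");crop(s,"s4.png",290,40,400,140,6)
E
```

```text
time_s: 3.5
position: [0.4147, -0.4021, 0.2062]
tcp_rot: [[-0.001, 0.998, -0.066], [0.001, -0.066, -0.998], [-1.0, -0.001, -0.001]]
force: [0.4, -0.5, -0.0]
opening: 0.541
time_s: 5.0
position: [0.415, -0.4021, 0.1583]
tcp_rot: [[-0.001, -0.306, 0.952], [0.001, 0.952, 0.306], [-1.0, 0.001, -0.0]]
force: [-0.2, 0.8, 0.2]
opening: 0.537
5.0 [ 0.415  -0.4021  0.1583] [-0.23  0.83  0.18] [ 0.078 -0.096 -0.004] [ 2.0000e-03 -4.1794e+01 -1.4057e+01 -6.8000e-02 -7.0000e-03 -1.0000e-03]
5.05 [ 0.4152 -0.4022  0.1585] [-0.04 -0.42 -0.43] [ 0.129 -0.105  0.008] [-2.0000e-02 -4.1812e+01 -1.4058e+01 -6.8000e-02 -1.0000e-03  4.0000e-03]
5.1 [ 0.4154 -0.4023  0.1586] [ 0.45  0.53 -0.38] [ 0.16  -0.102  0.039] [-3.7000e-02 -4.1848e+01 -1.4086e+01 -6.9000e-02 -3.0000e-03  4.0000e-03]
5.15 [ 0.4155 -0.4023  0.1587] [0.26 0.17 0.62] [ 0.114 -0.132 -0.01 ] [-4.7000e-02 -4.1885e+01 -1.4116e+01 -7.0000e-02 -7.0000e-03  4.0000e-03]
[ -55.1   32.2   93.     0.    54.8 -163. ] [[0.0, -0.307, 0.952], [-0.0, 0.952, 0.307], [-1.0, -0.0, 0.0]] 0.5390277828423032
```

View pics/s4.png

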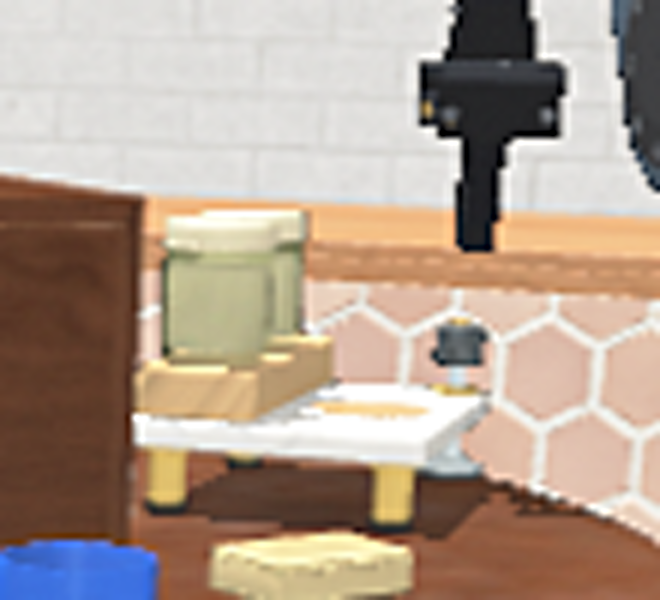

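View pics/t4.png

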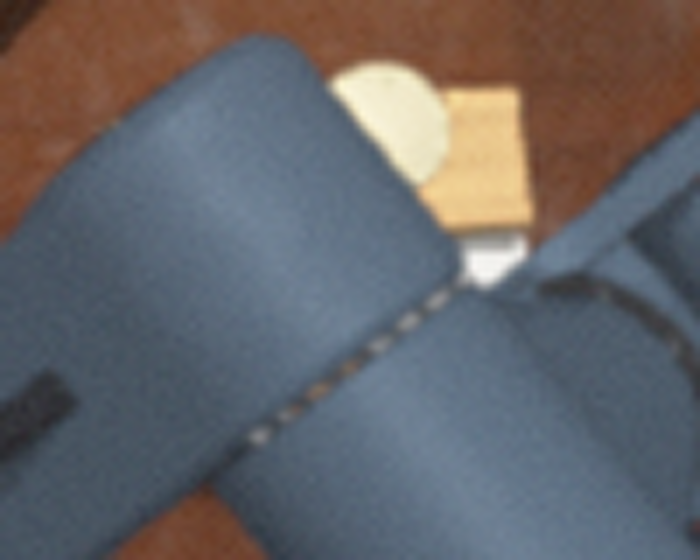

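```bash
python3 - <<'E'
from h import *
s=bot.capture("side")
st=bot.read_state();p=st["position"];print(p)
f=lambda X,Y,k,x0,y0:((X+.5)/k-.5+x0,(Y+.5)/k-.5+y0)
print("tip proj",proj(s,[p[0],p[1],p[2]-.011]),"seen",f(476,248,6,290,40))
print("knob proj",proj(s,[.417,-.4015,.0885]),"seen",f(460,345,6,290,40))
print("px per mm in x", proj(s,[.418,-.4015,.0885])-proj(s,[.417,-.4015,.0885]))
g=cv2.cvtColor(s["color"],cv2.COLOR_RGB2GRAY)
for r in(68,72,76,78,95,97,99): print(r,g[r,355:380])
E
```

```text
[ 0.41575595 -0.40221687  0.15873304]
tip proj [368.56715586  81.10279713] seen (368.9166666666667, 80.91666666666666)
knob proj [366.84405698  96.96889427] seen (366.25, 97.08333333333334)
px per mm in x [-0.25436228 -0.0161173 ]
68 [221 226 225 227 227 225 223 223 224 227 237 208  23  32  33  34  31  18
 150 244 236 229 226 217 217]
72 [220 225 224 226 229 229 227 225 226 236 201   9  44  32  33  35  30  11
 160 245 227 225 222 211 219]
76 [193 194 194 194 194 194 194 195 196 205 180  22  39  33  32  32  27   2
 128 210 200 199 199 199 200]
78 [200 200 200 200 200 200 200 201 203 211 188  25  32  34  36  34  16 146
 218 206 201 201 200 199 199]
95 [226 234 238 241 235 207 201 169  76  81 106 111  98  81  76  86 180 237
 207 224 239 243 237 209 201]
97 [192 208 231 221 190 200 209 183  89  94 100 102  98  88  83 136 192 219
 239 213 186 191 193 196 196]
99 [191 213 241 225 194 201 162  41  93  88  84 102 106  95  75 137 206 220
 240 216 195 197 197 197 196]
```

```bash
python3 -m inch '{"dp":[[4,0,2.3],[9,0,0],[10,0,0],[10,0,0],[10,0,0],[10,0,0],[10,0,0],[7,0,0],[4,0,0],[1,0,0],[0,0,0],[0,0,0]],"yaw":[6,0,0,0,0,0,0,0,0,0,0,0]}'
python3 - <<'E'
from h import *
for i in range(4):
    st=bot.read_state(); print(st["time_s"],np.round(st["position"],4),np.round(st["force"],2),np.round(st["moment"],3),np.round(st["tau"],3)); c=bot.capture("side")
print(np.round(st["joint_positions"],1), np.round(st["tcp_rot"],3).tolist(),st["opening"])
crop(c,"s5.png",290,40,400,140,6)
E
```

```text
time_s: 6.3
position: [0.4182, -0.4017, 0.0839]
tcp_rot: [[0.0, -0.207, 0.978], [-0.001, 0.978, 0.207], [-1.0, -0.001, 0.0]]
force: [0.2, -0.9, -0.3]
opening: 0.544
6.3 [ 0.4182 -0.4017  0.0839] [ 0.21 -0.89 -0.25] [ 0.115 -0.144 -0.01 ] [-1.3000e-02 -4.3470e+01 -1.1063e+01 -6.1000e-02  4.0000e-03 -0.0000e+00]
6.35 [ 0.4182 -0.4018  0.084 ] [ 0.15 -0.81  0.45] [ 0.096 -0.139  0.043] [-1.2000e-02 -4.3560e+01 -1.1116e+01 -6.1000e-02  0.0000e+00 -0.0000e+00]
6.4 [ 0.4183 -0.4018  0.0841] [ 0.79 -0.39 -0.17] [ 0.143 -0.146  0.027] [-1.1000e-02 -4.3644e+01 -1.1159e+01 -6.1000e-02 -4.0000e-03 -0.0000e+00]
6.45 [ 0.4182 -0.4017  0.0841] [-0.56  0.35 -0.21] [ 0.061 -0.11   0.013] [-9.0000e-03 -4.3715e+01 -1.1189e+01 -6.1000e-02 -6.0000e-03 -0.0000e+00]
[ -54.9   38.7   95.5   -0.    45.8 -156.9] [[0.001, -0.207, 0.978], [-0.001, 0.978, 0.207], [-1.0, -0.001, 0.0]] 0.5427431838301283
```

View pics/s5.png

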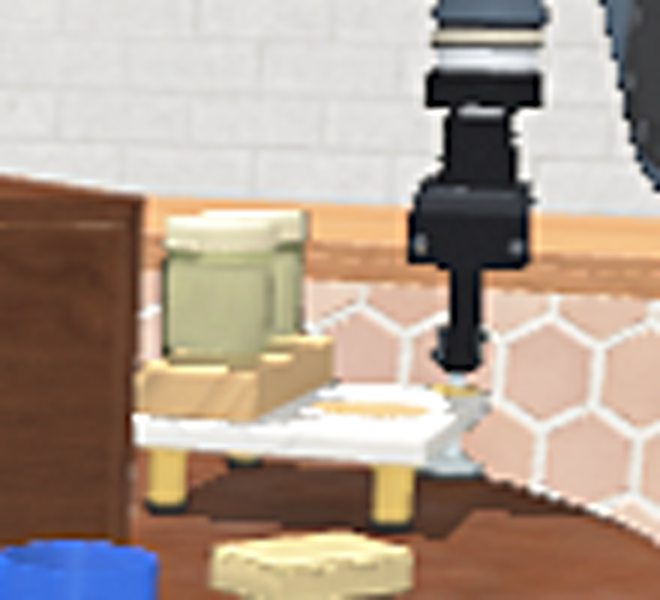

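```bash
python3 - <<'E'
from h import *
s=bot.capture("side")
st=bot.read_state();p=np.array(st["position"]);R=np.array(st["tcp_rot"])
ho=st["opening"]*87/2000
for z in(.078,.088,.11):
  for n,q in(("axis",0),("near",ho+.008),("far",-ho-.008)):
    a=[p[0],p[1],z]+R[:,1]*q
    print(z,n,proj(s,a),proj(s,a+R[:,2]*.0095)[0],proj(s,a-R[:,2]*.0095)[0])
print("knob .417,-.4015",proj(s,[.417,-.4015,.088]))
g=cv2.cvtColor(s["color"],cv2.COLOR_RGB2GRAY)
for r in(86,89,92,95,97,98,99,100): print(r,g[r,355:380])
E
```

```text
0.078 axis [366.32317661  99.71463629] 363.85216855234194 368.7993284331934
0.078 near [366.15219211 100.70631224] 363.63747200133537 368.67224016451564
0.078 far [366.48828908  98.75701695] 364.0594994188488 368.922047711286
0.088 axis [366.54838529  97.07854957] 364.0716073355003 369.03033059811
0.088 near [366.38102431  98.02550733] 363.86032807065726 368.90707335456597
0.088 far [366.70998601  96.16418436] 364.2756221955659 369.14934120438835
0.11 axis [367.04741743  91.23733609] 364.5578505109779 369.5422041559445
0.11 near [366.8881507  92.0844425] 364.35420663536735 369.4275028906062
0.11 far [367.20117578  90.41952758] 364.7544584294499 369.6529342928638
knob .417,-.4015 [366.83273437  97.10105057]
86 [150 152 153 153 151 152 155 159 168 142  17  31  33  32  21 103 165 159
 160 162 160 155 156 161 163]
89 [194 195 195 196 197 196 197 199 210 181  10  31  34  32  15 145 228 218
 214 209 211 216 213 211 213]
92 [187 194 196 195 192 187 192 223 253 228   6  30  34  30  11 142 225 212
 209 210 210 211 211 211 208]
95 [226 235 238 241 236 209 202 170  60  35  27  33  34  29  45  87 186 238
 208 224 240 243 238 210 201]
97 [194 208 231 222 191 199 210 187  83  37  31  34  33  27  47 138 194 220
 239 213 187 192 194 198 197]
98 [191 206 233 224 196 202 173  85  77  28  32  35  33  26  53 154 207 218
 242 222 191 195 196 198 197]
99 [192 214 241 225 194 202 163  45  82  27  34  36  35  28  41 145 207 220
 240 217 196 197 197 197 197]
100 [191 215 239 215 193 199 202 155  27  21  30  32  29  29  23 129 210 227
 240 216 196 198 200 199 198]
```

```bash
cat > r.py <<'E'
import sys
from h import *
n=int(sys.argv[1]) if len(sys.argv)>1 else 4
F=[];M=[];T=[]
for i in range(n):
    st=bot.read_state(); F.append(st["force"]);M.append(st["moment"]);T.append(st["tau"][5])
    if i<n-1: bot.capture("side")
print("t",round(st["time_s"],2),"pos",np.round(np.array(st["position"])*1e3,1),"F",np.round(np.mean(F,0),2),"M",np.round(np.mean(M,0),3),"tau6",np.round(T,4),"j6",round(st["joint_positions"][5],1),"op",round(st["opening"]*87,1),"tilt",np.round(np.array(st["tcp_rot"])[:2,0],4))
E
python3 -m inch '{"dp":[[0,0,0],[0,0,0],[0,0,0]],"yaw":[0,0,0]}' 36.5; python3 r.py 3
python3 -m inch '{"dp":[[0,0,0],[0,0,0]],"yaw":[0,0]}' 34.5; python3 r.py 3
```

```text
time_s: 6.8
position: [0.418, -0.4014, 0.0836]
tcp_rot: [[0.0, -0.207, 0.978], [-0.0, 0.978, 0.207], [-1.0, -0.0, 0.0]]
force: [-0.5, 0.1, 0.1]
opening: 0.442
t 6.9 pos [ 418.  -401.4   83.6] F [-0.05  0.03 -0.08] M [ 0.115 -0.116  0.016] tau6 [0.0001 0.     0.    ] j6 -156.8 op 37.3 tilt [ 0. -0.]
time_s: 7.07
position: [0.418, -0.4016, 0.0836]
tcp_rot: [[0.0, -0.207, 0.978], [-0.0, 0.978, 0.207], [-1.0, -0.0, 0.0]]
force: [1.0, -0.8, -0.1]
opening: 0.404
t 7.17 pos [ 418.1 -401.7   83.6] F [ 0.26 -0.62  0.01] M [ 0.033 -0.125 -0.019] tau6 [-0.0033 -0.0039 -0.0039] j6 -156.9 op 34.4 tilt [ 0.0003 -0.0007]
```

```bash
python3 -m inch '{"dp":[[0,0,0],[0,0,0],[0,0,0],[0,0,0]],"yaw":[0,0,0,0]}' 20; python3 r.py 4
```

```text
time_s: 7.5
position: [0.4181, -0.402, 0.0836]
tcp_rot: [[0.0, -0.207, 0.978], [-0.001, 0.978, 0.207], [-1.0, -0.001, 0.0]]
force: [0.3, -2.4, -0.0]
opening: 0.38
t 7.65 pos [ 418.1 -401.9   83.6] F [ 0.09 -2.27 -0.53] M [-0.256 -0.116 -0.007] tau6 [-0.0087 -0.0094 -0.01   -0.0106] j6 -156.9 op 33.0 tilt [ 0.0004 -0.0009]
```

```bash
python3 -m inch '{"dp":[[0,-0.4,0],[0,0,0]],"yaw":[0,0]}'; python3 r.py 4
```

```text
time_s: 7.82
position: [0.4181, -0.402, 0.0836]
tcp_rot: [[0.0, -0.207, 0.978], [-0.0, 0.978, 0.207], [-1.0, -0.0, 0.0]]
force: [-1.2, -2.5, 0.1]
opening: 0.386
t 7.97 pos [ 418.1 -402.    83.6] F [-0.37 -2.2   0.  ] M [-0.279 -0.152 -0.026] tau6 [-0.0079 -0.0096 -0.0104 -0.0109] j6 -156.9 op 33.2 tilt [ 0.0002 -0.0004]
```

```bash
python3 -m inch '{"dp":[[0,-0.8,0],[0,0,0]],"yaw":[0,0]}'; python3 r.py 4
```

```text
time_s: 8.13
position: [0.4181, -0.4021, 0.0836]
tcp_rot: [[-0.0, -0.207, 0.978], [0.001, 0.978, 0.207], [-1.0, 0.001, -0.0]]
force: [0.5, -0.3, 1.1]
opening: 0.382
t 8.28 pos [ 418.1 -402.1   83.6] F [ 0.2  -0.57  1.12] M [ 0.034 -0.161  0.006] tau6 [-0.006  -0.0082 -0.0093 -0.0097] j6 -156.9 op 33.2 tilt [-0.0003  0.0009]
```

```bash
python3 -m inch '{"dp":[[0.11,-0.2,0],[0.11,0,0],[0.11,0,0],[0.11,0,0],[0.11,0,0],[0.11,0,0],[0.11,0,0],[0.11,0,0],[0.11,0,0]],"yaw":[5,5,5,5,5,5,5,5,5]}'; python3 r.py 4
```

```text
time_s: 9.03
position: [0.4183, -0.4015, 0.0825]
tcp_rot: [[-0.0, 0.549, 0.836], [0.002, 0.836, -0.549], [-1.0, 0.002, -0.002]]
force: [0.9, 1.9, 1.4]
opening: 0.384
t 9.18 pos [ 418.3 -401.6   82.5] F [1.04 2.38 1.91] M [ 0.473 -0.415 -0.013] tau6 [-0.6572  0.1632  0.3507  0.0814] j6 -112.0 op 33.3 tilt [-0.0002  0.0022]
```

```bash
python3 -m inch '{"dp":[[-0.3,1,-0.2],[0.03,0,0],[0.04,0,0],[0.04,0,0],[0.04,0,0]],"yaw":[0,2,2,2,2]}' >/dev/null; python3 r.py 1
python3 -m inch '{"dp":[[0.04,0,0],[0.04,0,0]],"yaw":[2,2]}' >/dev/null; python3 r.py 1;python3 -m inch '{"dp":[[0.04,0,0],[0.04,0,0]],"yaw":[2,2]}' >/dev/null; python3 r.py 1;python3 -m inch '{"dp":[[0.04,0,0],[0.04,0,0]],"yaw":[2,2]}' >/dev/null; python3 r.py 4
```

```text
t 9.6 pos [ 418.4 -401.3   82.4] F [0.5  1.15 0.41] M [ 0.275 -0.304  0.031] tau6 [-0.2446] j6 -103.8 op 33.1 tilt [-0.0006  0.001 ]
t 9.77 pos [ 418.5 -401.3   82.3] F [1.39 1.97 0.03] M [ 0.357 -0.421  0.043] tau6 [-0.2443] j6 -99.8 op 33.4 tilt [-0.0005  0.0011]
t 9.93 pos [ 418.5 -401.2   82.2] F [1.49 1.47 0.1 ] M [ 0.301 -0.463  0.012] tau6 [-0.2441] j6 -95.8 op 33.3 tilt [-0.0004  0.0012]
t 10.25 pos [ 418.6 -401.2   82.2] F [1.15 1.12 0.21] M [ 0.395 -0.477  0.004] tau6 [-0.2438  0.0753  0.1152  0.0088] j6 -91.9 op 33.2 tilt [-0.0003  0.0012]
```

```bash
python3 -m inch '{"dp":[[0.04,0.6,-0.1],[0.04,0,0],[0.04,0,0],[0.05,0,0],[0.05,0,0]],"yaw":[2,2,2,2,2]}' >/dev/null; python3 r.py 1
python3 -m inch '{"dp":[[0.04,0,0],[0.04,0,0],[0.04,0,0],[0.05,0,0],[0.05,0,0]],"yaw":[2,2,2,2,2]}'  >/dev/null; python3 r.py 1
python3 -m inch '{"dp":[[0.04,0,0],[0.04,0,0],[0.04,0,0],[0.05,0,0],[0.05,0,0]],"yaw":[2,2,2,2,2]}'  >/dev/null; python3 r.py 2
```

```text
t 10.67 pos [ 418.8 -401.1   82. ] F [ 0.39  0.3  -0.77] M [ 0.302 -0.409  0.029] tau6 [-0.2438] j6 -81.8 op 33.3 tilt [-0.0005  0.0006]
t 11.08 pos [ 419.  -401.1   81.8] F [ 0.55  1.64 -1.19] M [ 0.263 -0.474  0.015] tau6 [-0.2435] j6 -71.8 op 33.3 tilt [-0.0002  0.0005]
t 11.55 pos [ 419.1 -401.1   81.5] F [ 1.6   1.15 -1.05] M [ 0.299 -0.534 -0.006] tau6 [-0.2431  0.0773] j6 -61.7 op 33.1 tilt [0.0001 0.0004]
```

```bash
python3 -m inch '{"dp":[[0.4,0.5,-0.4],[0.04,0,0],[0.04,0,0],[0.05,0,0],[0.05,0,0]],"yaw":[2,2,2,2,2]}' >/dev/null; python3 r.py 1
python3 -m inch '{"dp":[[0.04,0,0],[0.04,0,0],[0.04,0,0],[0.05,0,0],[0.05,0,0]],"yaw":[2,2,2,2,2]}'  >/dev/null; python3 r.py 1
python3 -m inch '{"dp":[[0.04,0,0],[0.04,0,0],[0.04,0,0],[0.05,0,0],[0.05,0,0]],"yaw":[2,2,2,2,2]}'  >/dev/null; python3 r.py 2
```

```text
t 11.97 pos [ 419.4 -401.1   81.2] F [0.09 0.83 0.02] M [ 0.157 -0.37   0.016] tau6 [-0.246] j6 -51.7 op 33.3 tilt [-0.0002 -0.0003]
t 12.38 pos [ 419.5 -401.1   81. ] F [ 0.82  0.91 -0.06] M [ 0.171 -0.369  0.035] tau6 [-0.2457] j6 -41.7 op 33.5 tilt [ 0.0001 -0.0005]
t 12.85 pos [ 419.6 -401.2   80.8] F [1.47 0.54 0.  ] M [ 0.099 -0.373 -0.002] tau6 [-0.2454  0.0766] j6 -31.7 op 33.1 tilt [ 0.0003 -0.0006]
```

```bash
python3 -m inch '{"dp":[[0.04,0.3,-0.3],[0.04,0,0],[0.04,0,0],[0.05,0,0],[0.05,0,0]],"yaw":[2,2,2,2,2]}' >/dev/null; python3 r.py 1
python3 -m inch '{"dp":[[0.04,0,0],[0.04,0,0],[0.04,0,0],[0.05,0,0],[0.05,0,0]],"yaw":[2,2,2,2,2]}'  >/dev/null; python3 r.py 1
python3 -m inch '{"dp":[[0.04,0,0],[0.04,0,0],[0.04,0,0],[0.05,0,0],[0.05,0,0]],"yaw":[2,2,2,2,2]}'  >/dev/null; python3 r.py 2
```

```text
t 13.27 pos [ 419.9 -401.3   80.6] F [0.84 0.57 0.73] M [ 0.061 -0.215  0.048] tau6 [-0.2457] j6 -21.7 op 33.0 tilt [-0.    -0.001]
t 13.68 pos [ 419.9 -401.3   80.4] F [ 1.92 -0.25 -0.55] M [-0.05  -0.273 -0.019] tau6 [-0.2453] j6 -11.7 op 33.1 tilt [ 0.0002 -0.0012]
t 14.15 pos [ 420.  -401.5   80.2] F [ 1.49 -0.32 -0.42] M [-0.063 -0.234  0.006] tau6 [-0.2449  0.0773] j6 -1.6 op 33.2 tilt [ 0.0004 -0.0015]
```

```bash
python3 -m inch '{"dp":[[0.04,0.4,-0.4],[0.04,0,0],[0.04,0,0],[0.05,0,0],[0.05,0,0]],"yaw":[2,2,2,2,2]}' >/dev/null; python3 r.py 1
python3 -m inch '{"dp":[[0.04,0,0],[0.04,0,0],[0.04,0,0],[0.05,0,0],[0.05,0,0]],"yaw":[2,2,2,2,2]}'  >/dev/null; python3 r.py 1
python3 -m inch '{"dp":[[0.04,0,0],[0.04,0,0],[0.04,0,0],[0.05,0,0],[0.05,0,0]],"yaw":[2,2,2,2,2]}'  >/dev/null; python3 r.py 2
```

```text
t 14.57 pos [ 420.3 -401.6   80. ] F [-0.26 -0.19 -0.69] M [-0.123 -0.025  0.019] tau6 [-0.2452] j6 8.3 op 33.4 tilt [-0.0003 -0.0014]
t 14.98 pos [ 420.3 -401.7   79.7] F [ 0.92 -0.92 -0.3 ] M [-0.14  -0.006  0.07 ] tau6 [-0.2446] j6 18.3 op 33.4 tilt [-0.0002 -0.0016]
t 15.45 pos [ 420.4 -401.9   79.5] F [-0.09 -1.59 -0.87] M [-0.206 -0.014  0.026] tau6 [-0.244   0.0792] j6 28.4 op 33.0 tilt [-0.    -0.002]
```

```bash
python3 -m inch '{"dp":[[0.2,0.5,0],[0.05,0,0]],"yaw":[2,2]}' >/dev/null; python3 r.py 1
python3 -m inch '{"dp":[[0.04,0,0],[0.05,0,0]],"yaw":[2,2]}'  >/dev/null; python3 r.py 1
python3 -m inch '{"dp":[[0.04,0,0],[0.05,0,0]],"yaw":[2,2]}'  >/dev/null; python3 r.py 5
```

```text
t 15.62 pos [ 420.3 -402.    79.4] F [ 0.18 -0.5   0.49] M [-0.128 -0.009 -0.004] tau6 [-0.2497] j6 32.3 op 32.9 tilt [-0.0003 -0.0011]
t 15.78 pos [ 420.3 -402.1   79.3] F [-0.16 -0.59  0.81] M [-0.132  0.083  0.066] tau6 [-0.2306] j6 36.3 op 33.2 tilt [-0.0003 -0.0014]
t 16.15 pos [ 420.4 -402.1   79.3] F [-0.79 -1.34  0.58] M [-0.256  0.134 -0.026] tau6 [-0.2225  0.09    0.0861 -0.0178 -0.0263] j6 40.2 op 33.2 tilt [-0.     -0.0014]
```

```bash
python3 -m inch '{"dp":[[-0.1,0.4,0.3],[0.05,0,0]],"yaw":[2,2]}' >/dev/null; python3 r.py 1
python3 -m inch '{"dp":[[0.04,0,0],[0.05,0,0]],"yaw":[2,2]}'  >/dev/null; python3 r.py 1
python3 -m inch '{"dp":[[0.04,0,0],[0.05,0,0]],"yaw":[2,2]}'  >/dev/null; python3 r.py 5
```

```text
t 16.32 pos [ 420.3 -402.2   79.2] F [ 0.21 -1.08  0.88] M [-0.24   0.014  0.037] tau6 [-0.2357] j6 44.3 op 33.1 tilt [ 0.0003 -0.0009]
t 16.48 pos [ 420.3 -402.3   79.1] F [-1.2  -1.18  1.29] M [-0.241  0.102  0.072] tau6 [-0.2057] j6 48.3 op 32.9 tilt [ 0.0002 -0.0012]
t 16.85 pos [ 420.3 -402.3   79.1] F [-0.64 -1.25  0.93] M [-0.325  0.124  0.01 ] tau6 [-0.1969  0.11    0.1073 -0.0053 -0.0212] j6 52.2 op 33.1 tilt [ 0.0004 -0.0012]
```

```bash
python3 -m inch '{"dp":[[-0.2,0.2,0.2],[0,0,0],[0,0,0],[0,0,0],[0,0,0]],"yaw":[0,0,0,0,0]}' 47; python3 r.py 3;  python3 -m inch '{"dp":[[-5,0,0],[-10,0,0],[-15,0,0],[-25,0,0],[-35,0,0],[-30,0,0],[-10,0,0],[0,0,0],[0,0,0]],"yaw":[0,0,0,0,0,0,0,0,0]}' 87
python3 - <<'E'
from h import *
s=bot.capture("side");crop(s,"s6.png",290,40,400,140,6)
st=bot.read_state();print(np.round(st["joint_positions"],1),st["time_s"])
E
```

```text
time_s: 17.27
position: [0.4198, -0.4014, 0.0789]
tcp_rot: [[-0.0, -0.293, -0.956], [0.001, -0.956, 0.293], [-1.0, -0.001, 0.001]]
force: [0.1, 0.9, -0.1]
opening: 0.534
t 17.37 pos [ 419.9 -401.6   79. ] F [-0.57  0.45  0.24] M [ 0.053  0.016 -0.016] tau6 [-0.0018 -0.0014 -0.0011] j6 52.3 op 46.4 tilt [-0.0002  0.0005]
time_s: 18.12
position: [0.4198, -0.4017, 0.2097]
tcp_rot: [[0.001, -0.293, -0.956], [-0.001, -0.956, 0.293], [-1.0, 0.001, -0.001]]
force: [-0.4, -0.1, -0.3]
opening: 0.99
[-54.8  28.5  90.1  -0.   61.5  52.3] 18.1667
```

View pics/s6.png

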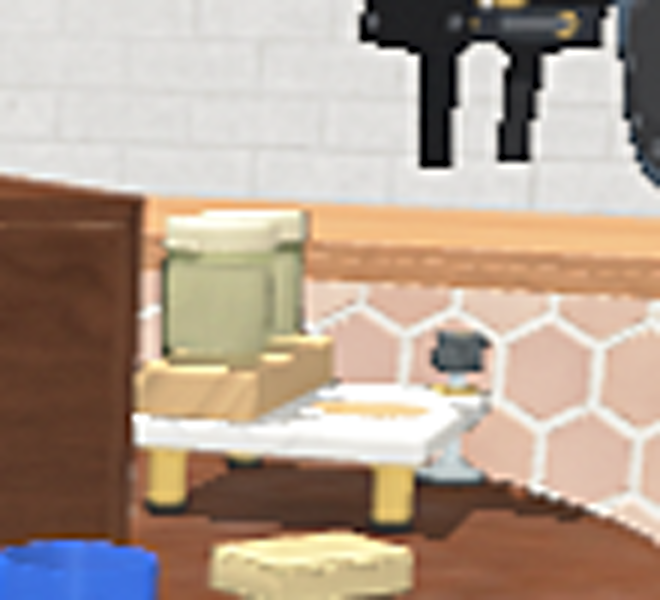

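```bash
python3 - <<'E'
from h import *
c=bot.capture("top"); crop(c,"t5.png",195,195,235,230,16)
s=bot.capture("side"); crop(s,"s7.png",235,115,285,170,12)
print(proj(c,[.53,.295,.074]),proj(c,[.53,.295,.0]),proj(s,[.53,.295,.074]),proj(s,[.53,.295,.0]))
E
```

```text
[212.52722273 210.70601038] [215.74187587 214.71067015] [261.06069541 127.89320893] [261.17863788 155.88173445]
```

View pics/t5.png

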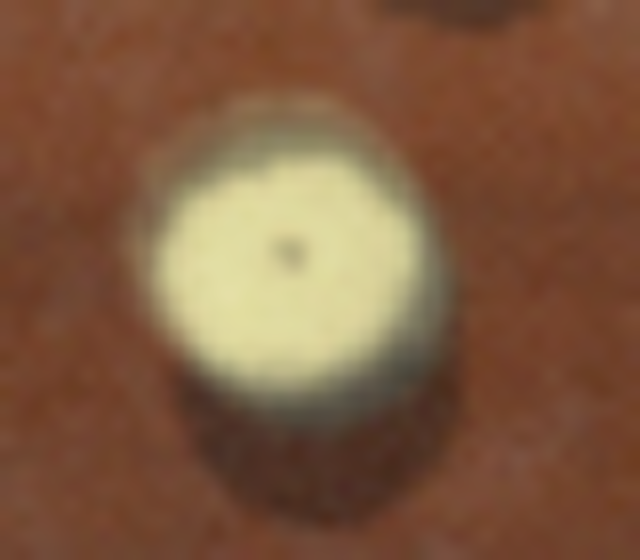

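View pics/s7.png

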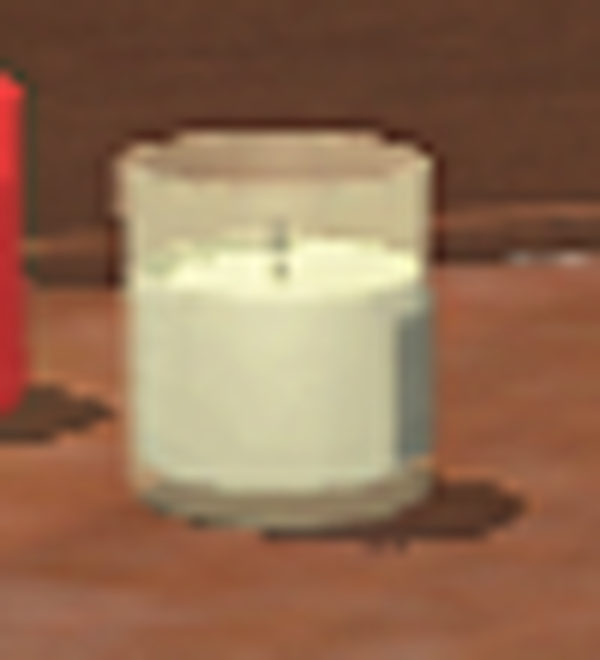

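```bash
python3 - <<'E'
from h import *
from scipy.optimize import least_squares
c=bot.capture("top");s=bot.capture("side")
O=[(c,212.1,209.4,.074),(c,214.5,212.7,0),(s,257.5,127.7,.074),(s,257.9,156.0,0)]
for q in O: print(onz(*q))
r=least_squares(lambda p:np.concatenate([proj(q[0],[*p,q[3]])-q[1:3] for q in O]),[.53,.29]); print(r.x,r.fun)
a=(c,195+290.5/16-.5,195+255.5/16-.5); b=(s,235+280.5/12-.5,115+270.5/12-.5)
r=least_squares(lambda p:np.concatenate([proj(a[0],p)-a[1:],proj(b[0],p)-b[1:]]),[.53,.29,.05]); print("wick",r.x,r.fun)
for n,px in(("red",(222.5,180)),("blue",(213,244))): print(n,onz(c,*px,.07))
print("jarside",onz(c,180,178.5,.082),"tin",onz(c,301,245,.022))
E
```

```text
[0.53498726 0.29660735 0.074     ]
[0.53807867 0.29983077 0.        ]
[0.53927326 0.29698746 0.074     ]
[0.53715149 0.30004469 0.        ]
[0.53753467 0.29868973] [-0.55927415 -0.65626658  0.29475996  0.12896589  0.30418935  0.16964729
  0.10164456 -0.13099405]
wick [0.53694564 0.2989185  0.05015151] [-0.09728242 -0.21365342  0.15682508  0.04162033]
red [0.64787177 0.25886303 0.07      ]
blue [0.40672467 0.29323684 0.07      ]
jarside [0.65504074 0.41583773 0.082     ] tin [ 0.3996586  -0.02874127  0.022     ]
```

```bash
python3 -m inch '{"dp":[[-13,0,0],[-13,0,0],[-14,0,0],[0,-20,1],[0,-38,2],[0,-38,2],[0,-38,2],[0,-38,2],[0,-38,2],[0,-38,2],[0,-38,2],[0,-38,2],[0,-38,3],[0,-26,-2]],"yaw":[-5.7,-5.7,-5.7,0,0,0,0,0,0,0,0,0,0,0]}' 87
python3 -m inch '{"dp":[[0,-38,-8],[0,-38,-8],[0,-38,-8],[0,-38,-8],[0,-35,-15],[0,-30,-20],[0,-30,-20],[0,-30,-20],[0,-30,-20],[0,-15,-10],[0,0,0],[0,0,0],[0,0,0]],"yaw":[0,0,0,0,0,0,0,0,0,0,0,0,0]}'
python3 r.py 1
python3 - <<'E'
from h import *
s=bot.capture("side");cv2.imwrite("pics/s8.png",s["color"][:,:,::-1])
c=bot.capture("top"); crop(c,"t8.png",330,170,430,260,7)
st=bot.read_state();print(np.round(st["joint_positions"],1),st["time_s"],np.round(st["tcp_rot"],3).tolist())
E
```

```text
time_s: 19.53
position: [0.399, -0.0108, 0.2482]
tcp_rot: [[-0.004, 0.002, -1.0], [0.002, -1.0, -0.002], [-1.0, -0.002, 0.004]]
force: [-0.1, -0.9, -0.4]
opening: 1.001
time_s: 20.62
position: [0.5369, 0.3074, 0.2478]
tcp_rot: [[-0.003, 0.001, -1.0], [-0.002, -1.0, -0.001], [-1.0, 0.002, 0.003]]
force: [-0.2, -1.1, -0.9]
opening: 1.001
t 20.62 pos [536.9 307.4 247.8] F [-0.23 -1.1  -0.89] M [ 0.027  0.026 -0.058] tau6 [-0.001] j6 109.4 op 87.1 tilt [-0.0033 -0.0016]
[ 19.4  28.9  82.   -0.   69.3 109.4] 20.7167 [[-0.002, 0.0, -1.0], [-0.001, -1.0, -0.0], [-1.0, 0.001, 0.002]]
```

View pics/s8.png

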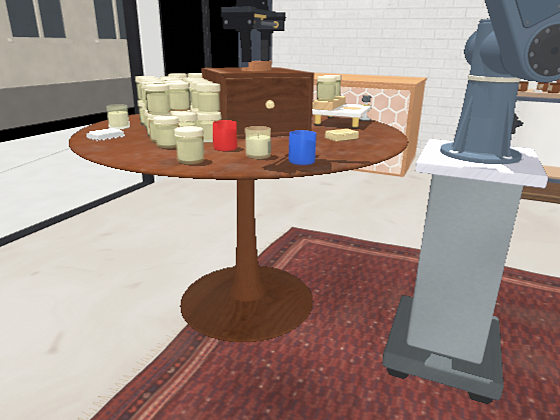

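View pics/t8.png

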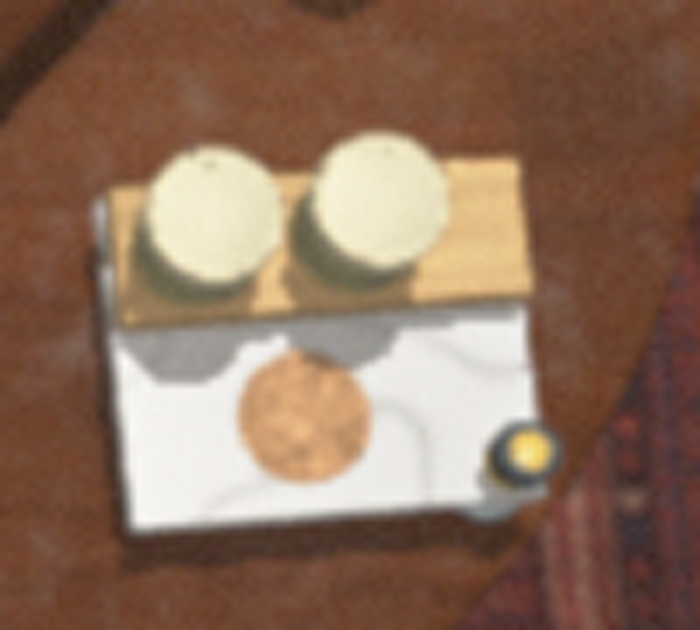

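```bash
python3 -m inch '{"dp":[[10,8,0],[25,0,0],[30,0,0],[30,0,0],[25,0,0],[15,0,0],[8,0,0],[4,0,0],[0,0,0],[0,0,0]],"yaw":[0,0,0,0,0,0,0,0,0,0]}'
python3 - <<'E'
from h import *
s=bot.capture("side");crop(s,"s9.png",220,80,320,170,7)
st=bot.read_state();p=np.array(st["position"]);R=np.array(st["tcp_rot"]);print(p)
for q in(.0435,.058,-.0435,-.058): print(q,proj(s,p+R[:,1]*q+R[:,0]*.011))
E
```

```text
time_s: 21.55
position: [0.5389, 0.3002, 0.1032]
tcp_rot: [[0.002, 0.001, -1.0], [0.001, -1.0, -0.001], [-1.0, -0.001, -0.002]]
force: [0.6, 0.1, 0.0]
opening: 1.001
[0.53908645 0.30040547 0.10350548]
0.0435 [264.32735157 118.22246304]
0.058 [266.69476777 117.433591  ]
-0.0435 [248.93603043 123.35116959]
-0.058 [246.15389001 124.27823632]
```

View pics/s9.png

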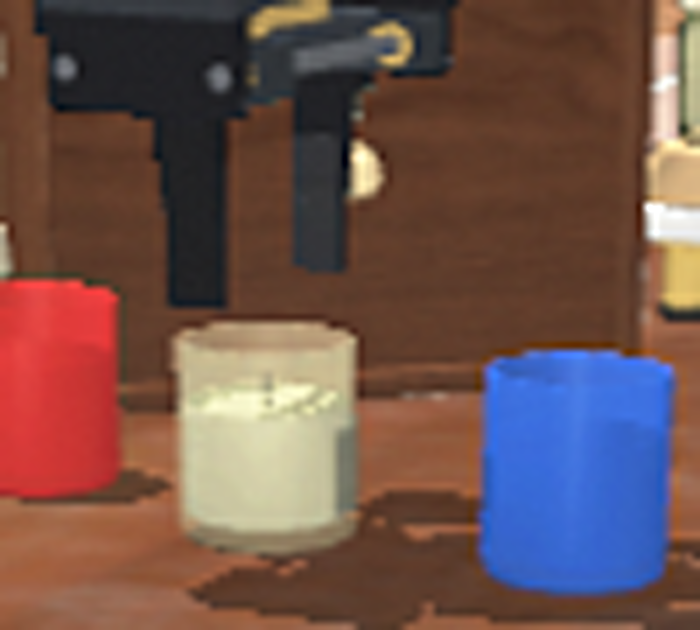

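```bash
python3 -m inch '{"dp":[[4,1.2,1.8],[8,0,0],[10,0,0],[12,0,0],[12,0,0],[10,0,0],[8,0,0],[4,0,0],[1.5,0,0],[0,0,0],[0,0,0]],"yaw":[0,0,0,0,0,0,0,0,0,0,0]}'
python3 r.py 3
python3 -m inch '{"dp":[[0,0,0],[0,0,0],[0,0,0],[0,0,0]],"yaw":[0,0,0,0]}' 70; python3 r.py 2
python3 - <<'E'
from h import *
s=bot.capture("side");crop(s,"s10.png",220,80,320,170,7)
E
```

```text
time_s: 22.52
position: [0.5367, 0.2992, 0.0328]
tcp_rot: [[0.001, 0.001, -1.0], [0.0, -1.0, -0.001], [-1.0, -0.0, -0.001]]
force: [-0.2, 1.3, 0.3]
opening: 0.997
t 22.62 pos [536.8 299.2  33.2] F [0.12 0.51 0.34] M [ 0.031  0.012 -0.006] tau6 [ 0. -0.  0.] j6 108.7 op 86.8 tilt [0.0012 0.0004]
time_s: 22.95
position: [0.5364, 0.2991, 0.0329]
tcp_rot: [[0.0, 0.001, -1.0], [0.0, -1.0, -0.001], [-1.0, -0.0, -0.0]]
force: [-0.2, 0.0, -0.0]
opening: 0.828
t 23.0 pos [536.4 299.1  32.8] F [-0.14 -0.11  0.08] M [ 0.02  -0.013 -0.036] tau6 [0.0001 0.0001] j6 108.7 op 71.1 tilt [0.0003 0.0001]
```

View pics/s10.png

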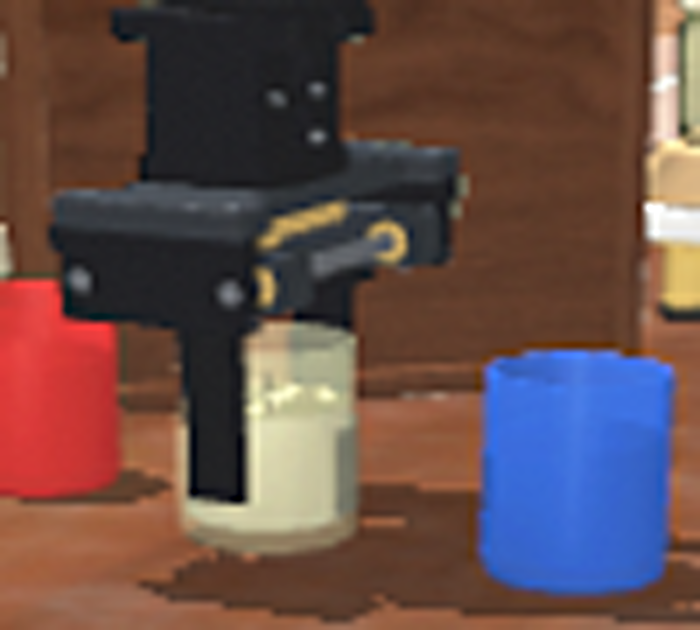

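```bash
python3 -m inch '{"dp":[[0,0,0],[0,0,0],[0,0,0],[0,0,0],[0,0,0],[0,0,0]],"yaw":[0,0,0,0,0,0]}' 55; python3 r.py 3
python3 -m inch '{"dp":[[-5,0,0],[-10,0,0],[-12,0,0],[-8,0,0],[-4,0,0],[0,0,0],[0,0,0]],"yaw":[0,0,0,0,0,0,0]}'; python3 r.py 3
python3 - <<'E'
from h import *
s=bot.capture("side");crop(s,"s11.png",220,80,320,170,7)
E
```

```text
time_s: 23.55
position: [0.5364, 0.2992, 0.0327]
tcp_rot: [[0.0, 0.001, -1.0], [0.0, -1.0, -0.001], [-1.0, -0.0, -0.0]]
force: [-0.1, 0.8, 0.2]
opening: 0.765
t 23.65 pos [536.4 299.2  32.6] F [0.31 0.96 0.72] M [ 0.118  0.025 -0.003] tau6 [-0.0265 -0.0268 -0.027 ] j6 108.7 op 66.4 tilt [0.0001 0.0002]
time_s: 24.23
position: [0.5365, 0.2991, 0.0722]
tcp_rot: [[0.001, 0.001, -1.0], [0.0, -1.0, -0.001], [-1.0, -0.0, -0.001]]
force: [-0.6, 0.1, -2.1]
opening: 0.765
t 24.33 pos [536.  298.9  71.4] F [-0.49  0.14 -2.43] M [0.049 0.047 0.01 ] tau6 [-0.0001 -0.     -0.    ] j6 108.7 op 66.7 tilt [-0.0008 -0.0003]
```

View pics/s11.png

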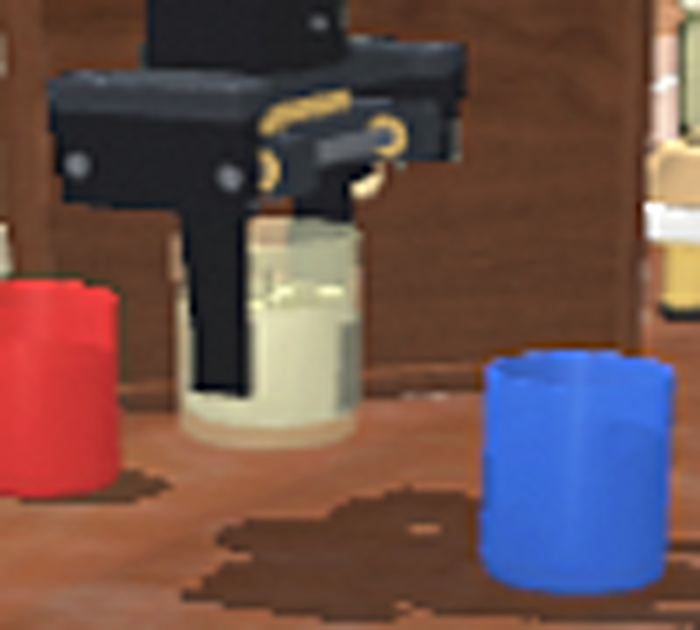

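```bash
python3 -m inch '{"dp":[[-10,0,0],[-22,0,0],[-30,0,0],[-30,0,0],[-30,5,3],[-28,12,8],[-15,22,15],[-7,30,20],[-3,30,20],[0,30,20],[0,30,12],[0,35,8],[0,35,8],[0,35,8],[0,35,8],[0,35,8],[0,35,0],[0,35,0],[0,35,0],[0,35,0]],"yaw":[0,0,0,0,0,0,0,0,0,0,0,0,0,0,0,0,0,0,0,0]}'
python3 r.py 1
```

```text
time_s: 26.05
position: [0.3983, -0.1767, 0.2472]
tcp_rot: [[0.001, 0.001, -1.0], [-0.0, -1.0, -0.001], [-1.0, 0.0, -0.001]]
force: [0.1, -0.4, -2.8]
opening: 0.764
t 26.05 pos [ 398.3 -176.7  247.2] F [ 0.1  -0.37 -2.75] M [ 0.045 -0.007 -0.004] tau6 [0.5048] j6 51.3 op 66.5 tilt [ 0.0006 -0.0002]
```

```bash
python3 -m inch '{"dp":[[0,25,-10],[0,30,-12],[0,30,-12],[-0,20,-8],[0,10,-4],[0,3,-0.8],[0,0,0],[0,0,0],[0,0,0]],"yaw":[0,0,0,0,0,0,0,0,0]}'
python3 r.py 3
python3 - <<'E'
from h import *
s=bot.capture("side");crop(s,"s12.png",290,20,400,140,5)
st=bot.read_state();p=np.array(st["position"]);print(p)
f=lambda X,Y,k,x0,y0:((X+.5)/k-.5+x0,(Y+.5)/k-.5+y0)
print(proj(s,p),proj(s,[p[0],p[1],p[2]-.0326]),proj(s,[.4448,-.2952,.058]),proj(s,[.4448,-.2952,.058+.074]))
E
```

```text
time_s: 26.8
position: [0.445, -0.291, 0.2465]
tcp_rot: [[-0.001, 0.002, -1.0], [0.002, -1.0, -0.002], [-1.0, -0.002, 0.001]]
force: [-0.7, 0.0, -2.4]
opening: 0.766
t 26.9 pos [ 445.4 -291.6  246.7] F [-0.05 -0.02 -2.58] M [ 0.018  0.022 -0.019] tau6 [0.0014 0.001  0.0007] j6 44.6 op 66.5 tilt [-0.0006  0.0008]
[ 0.44549514 -0.29182081  0.24675134]
[355.73577393  53.86301111] [355.0221603   63.56448993] [352.17416548 107.87428631] [353.6966644   87.27479621]
```

View pics/s12.png

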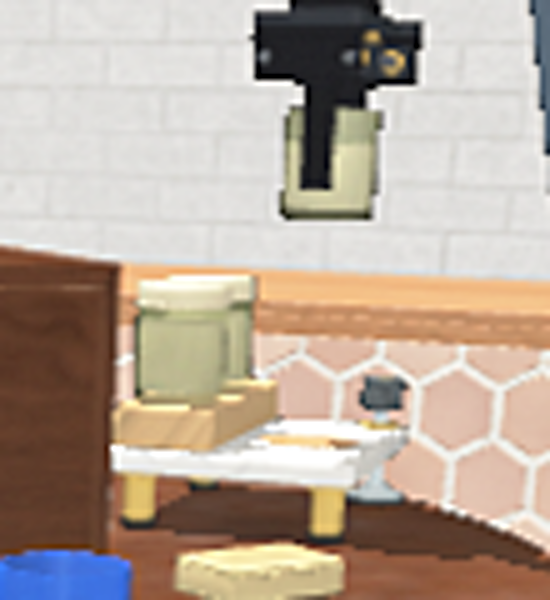

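```bash
python3 -m inch '{"dp":[[5,3.4,0.6],[15,0,0],[22,0,0],[25,0,0],[25,0,0],[22,0,0],[15,0,0],[10,0,0],[5,0,0],[3,0,0],[1,0,0],[0,0,0],[0,0,0],[0,0,0]],"yaw":[0,0,0,0,0,0,0,0,0,0,0,0,0,0]}'
python3 r.py 3
python3 - <<'E'
from h import *
s=bot.capture("side");crop(s,"s13.png",290,50,400,140,6)
c=bot.capture("top");crop(c,"t13.png",330,170,430,260,6)
E
```

```text
time_s: 28.12
position: [0.4457, -0.2969, 0.0995]
tcp_rot: [[0.001, 0.001, -1.0], [-0.001, -1.0, -0.001], [-1.0, 0.001, -0.001]]
force: [-0.0, 0.4, -2.6]
opening: 0.761
t 28.22 pos [ 445.5 -296.7   99.3] F [ 0.03  0.36 -2.97] M [0.053 0.029 0.004] tau6 [-0.      0.0001  0.0001] j6 44.3 op 67.2 tilt [ 0.001 -0.001]
```

View pics/s13.png

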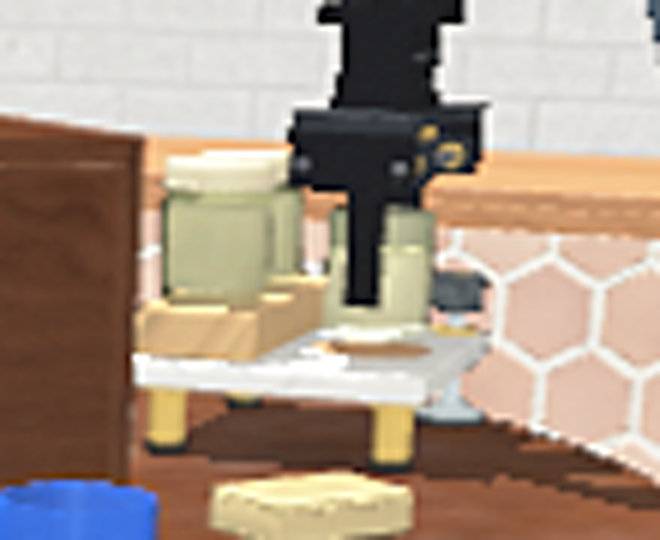

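```bash
python3 -m inch '{"dp":[[2,-1.4,0.4],[2,0,0],[1.5,0,0],[0.5,0,0],[0,0,0],[0,0,0]],"yaw":[0,0,0,0,0,0]}' >/dev/null; python3 r.py 2
python3 -m inch '{"dp":[[0.5,0,0],[0.5,0,0],[0.3,0,0],[0,0,0]],"yaw":[0,0,0,0]}' >/dev/null; python3 r.py 3
```

```text
t 28.87 pos [ 444.8 -295.1   92.5] F [-1.11 -0.51 -2.23] M [ 0.038  0.003 -0.029] tau6 [-0.0002 -0.0001] j6 44.4 op 66.2 tilt [-0.0001  0.0001]
t 29.3 pos [ 444.8 -295.    91.3] F [-0.01  0.58 -2.75] M [ 0.004  0.007 -0.02 ] tau6 [ 0.0001  0.     -0.    ] j6 44.4 op 66.6 tilt [-0.  0.]
```

```bash
python3 -m inch '{"dp":[[0.3,0,0],[0.3,0,0],[0,0,0],[0,0,0]],"yaw":[0,0,0,0]}' >/dev/null; python3 r.py 3
```

```text
t 29.73 pos [ 444.8 -295.    90.7] F [-0.23 -0.41 -2.58] M [ 0.017  0.039 -0.013] tau6 [-0. -0. -0.] j6 44.4 op 66.4 tilt [-0. -0.]
```

```bash
python3 -m inch '{"dp":[[0.3,0,0],[0.3,0,0],[0,0,0],[0,0,0]],"yaw":[0,0,0,0]}' >/dev/null; python3 r.py 3;python3 -m inch '{"dp":[[0.3,0,0],[0.2,0,0],[0,0,0],[0,0,0]],"yaw":[0,0,0,0]}' >/dev/null; python3 r.py 3
```

```text
t 30.17 pos [ 444.8 -295.1   90.6] F [-1.22  0.55  4.57] M [ 0.244  0.252 -0.025] tau6 [-0.0021 -0.0023 -0.0028] j6 44.4 op 66.4 tilt [ 0.0002 -0.0002]
t 30.6 pos [ 444.9 -295.1   90.6] F [-1.68  1.19  8.79] M [0.411 0.346 0.018] tau6 [-0.0028 -0.0025 -0.0025] j6 44.4 op 66.8 tilt [ 0.0003 -0.0003]
```

```bash
python3 -m inch '{"dp":[[-0.6,0,0],[0,0,0]],"yaw":[0,0]}' >/dev/null; python3 r.py 2; python3 -m inch '{"dp":[[0,0,0],[0,0,0],[0,0,0],[0,0,0],[0,0,0]],"yaw":[0,0,0,0,0]}' 80; python3 r.py 3
python3 - <<'E'
from h import *
s=bot.capture("side");crop(s,"s14.png",290,50,400,140,6)
E
```

```text
t 30.82 pos [ 444.8 -295.1   90.6] F [-1.69  0.91  6.84] M [0.264 0.258 0.013] tau6 [-0.0038 -0.006 ] j6 44.4 op 66.8 tilt [ 0.0002 -0.0002]
time_s: 31.23
position: [0.4449, -0.2951, 0.09]
tcp_rot: [[-0.0, 0.001, -1.0], [0.0, -1.0, -0.001], [-1.0, -0.0, 0.0]]
force: [0.5, -0.3, 0.0]
opening: 0.913
t 31.33 pos [ 444.9 -295.1   90.1] F [ 0.28 -0.05  0.3 ] M [ 0.025  0.009 -0.016] tau6 [-0. -0. -0.] j6 44.4 op 79.8 tilt [-0.  0.]
```

View pics/s14.png

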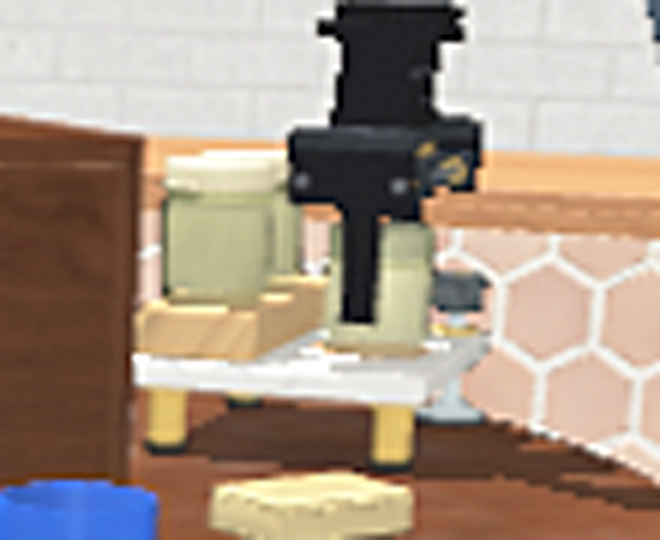

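```bash
python3 -m inch '{"dp":[[-3,0,0],[-8,0,0],[-15,0,0],[-25,0,0],[-30,0,0],[-30,0,0],[-30,0,0],[-15,-10,4],[-5,-25,5],[0,-30,6],[0,-30,6],[0,-30,6],[0,-30,6],[0,-30,6],[0,-30,5],[0,-25,0],[0,-10,0],[0,0,0],[0,0,0]],"yaw":[0,0,0,0,0,0,0,0,0,0,0,0,0,0,0,0,0,0,0]}' 83
python3 r.py 2
python3 - <<'E'
from h import *
s=bot.capture("side");crop(s,"s15.png",290,50,400,140,7)
c=bot.capture("top");crop(c,"t15.png",330,170,430,260,7); cv2.imwrite("pics/top15.png",c["color"][:,:,::-1])
E
```

```text
time_s: 32.97
position: [0.4011, -0.0455, 0.2518]
tcp_rot: [[0.002, 0.003, -1.0], [-0.001, -1.0, -0.003], [-1.0, 0.001, -0.002]]
force: [0.6, -0.1, -0.3]
opening: 0.956
t 33.02 pos [401.3 -46.  251.7] F [ 0.78 -0.33 -0.18] M [ 0.031  0.012 -0.004] tau6 [ 0.0159 -0.0009] j6 67.5 op 83.1 tilt [ 0.0015 -0.0013]
```

View pics/s15.png

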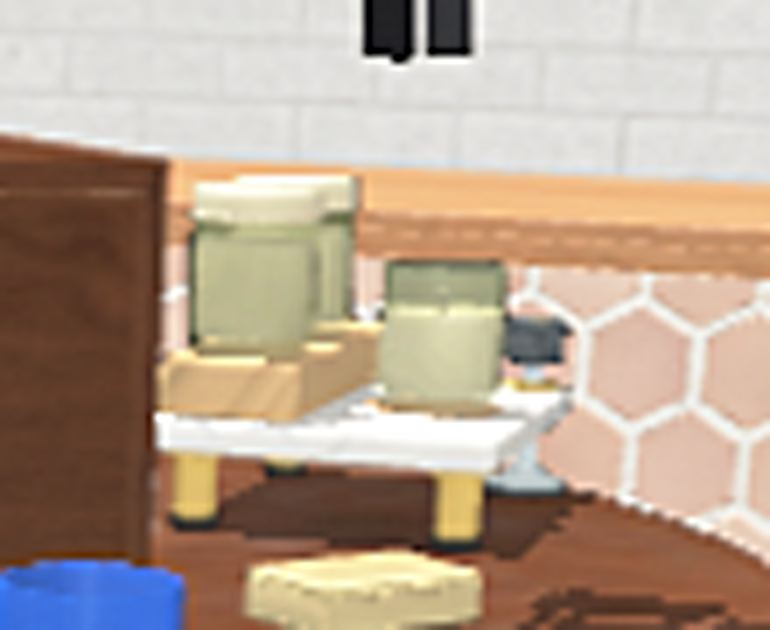

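View pics/t15.png

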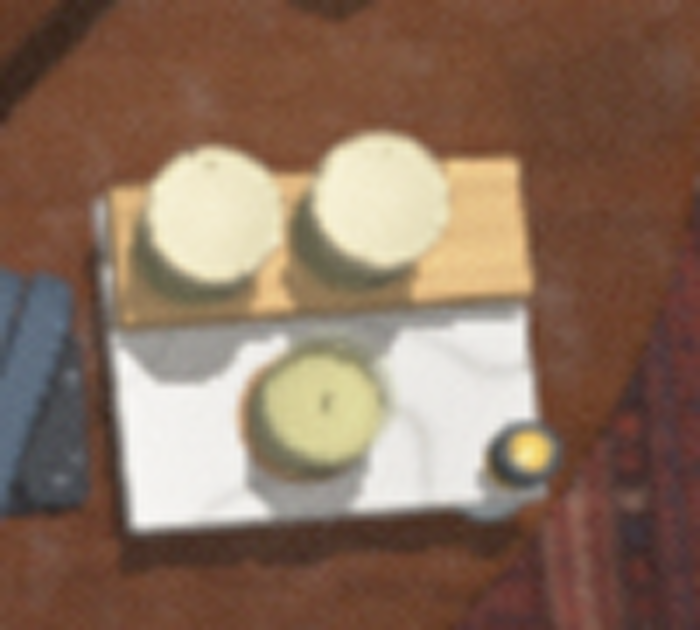

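View pics/top15.png

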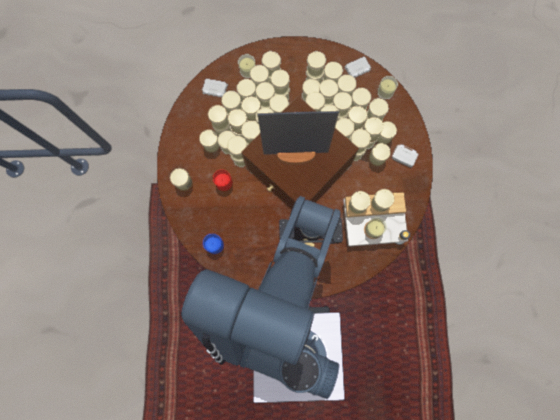

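```bash
python3 - <<'E'
from h import *
from scipy.optimize import least_squares
c=bot.capture("top");s=bot.capture("side")
f=lambda X,Y,k,x0,y0:((X+.5)/k-.5+x0,(Y+.5)/k-.5+y0)
print("wick",onz(c,*f(326,402,7,330,170),.108),"wax centre",onz(c,*f(322,404,7,330,170),.108),"cork",onz(c,*f(305,416,7,330,170),.058))
print("side axis seen base",f(441,398,7,290,50),"rim",f(446,272,7,290,50),"pred",proj(s,[.4448,-.2952,.058]),proj(s,[.4448,-.2952,.132]))
E
```

```text
wick [ 0.44495978 -0.29711313  0.108     ] wax centre [ 0.44398583 -0.2949918   0.108     ] cork [ 0.44623505 -0.29609042  0.058     ]
side axis seen base (352.57142857142856, 106.42857142857143) rim (353.2857142857143, 88.42857142857143) pred [352.17416548 107.87428631] [353.6966644   87.27479621]
```

```bash
python3 - <<'E'
from h import *
print(bot.hand_in()); print(bot.read_state()["time_s"])
E
```

```text
the job is handed in; nothing more can be done
None
the job is handed in; nothing more can be done
```

I turned the knob clockwise until the screw foot touched the table and then a little past it. I let go, set the tester candle on the cork inset, and handed in at about 33 s of the 72 s allowed. No verdict is reported.

- **Screw:** I turned the knob about 209° in one grasp, sinking with it and correcting sideways as I went. The last-joint torque stayed flat until about 186°, then rose at about 0.1 N m per rad. I stopped about 0.40 rad past the touch by angle, and about 0.47 rad by torque. Both are inside the 0.15–0.8 rad window. While turning, the hand forces were mostly about 2 N or less in any direction (2.4 N at most) and below the 5 N leaning limit. I had no way to measure the load on each foot, so four-foot bearing is inferred from this torque.
- **Tester:** It stands upright on the inset, with its centre about 2 mm from the inset's centre in the top view; the side view agrees to about 1.5 pixels. Contact came gently. I lowered it a bit further than needed, so the downward push peaked at about 9–11 N before I backed off and opened the gripper.
- **Rest of the scene:** In the top view the riser and the step jars look where they started, and the blue and red look-alikes look unmoved. At hand-in the arm was held clear of everything.

My first estimate of the tester's position disagreed by about 9 mm between the two cameras. I measured it again from both views before gripping.

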